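# Set the bench supply past its gate to 8 V and switch it on

### The arm

A 6-joint arm with a two-finger parallel gripper is mounted at the origin on the work surface. World frame = base frame: x ahead of the robot, y to its left, z up, the work surface at z = 0. Lengths are in m, angles in rad, forces in N, time in s.
With the tool pointing down it reaches from about 0.275 to 0.85 m from the base axis. Payload 19 kg.
Tool frame: the origin (TCP) lies on the centre line of the jaws, within the pads' length; the fingertips stand 22 mm ahead of it and the grasp point (between the pads) lies 3 mm ahead of it; z points along the fingers, y is the direction in which the jaws open and shut (so a half turn about z gives the same grasp; the last joint's range is limited). The gripper opens to 85 mm and grips with 20 to 120 N. Pads are 22 mm wide; open, the fingers measure 114 mm over their backs; the gripper's body (76 mm by 85 mm) begins 54 mm behind the grasp point. The pads swing forward as they close: fully open they stand 13 mm farther back than shut.
Start: joints at [1, 0.15, 1.437, -0, 1.554, -0.134], TCP at [0.243, 0.521, 0.253] pointing down, gripper open.
Joint ranges: [-2.8, 2.8], [-0.68, 2.1], [0.12, 2.68], [-1.39, 4.53], [0.16, 2.79], [-2.81, 2.81]. Speed limits (rad/s): [1.89, 1.89, 2.22, 3.01, 3.01, 3.01].

### API

Orientations are given as [roll, pitch, yaw] about the fixed x, y, z axes, in that order (R = Rz(yaw) Ry(pitch) Rx(roll)).
In Python, from rig import ctrl gives the robot as it stands.
- The arm moves only by the tool move_arm, never from a script. Its argument "rows" is text: rows parted by semicolons, each of 6 numbers parted by spaces: the shift along the tool's x, y, z in units of 80 cm (1.0 is 80 cm), then the turn, a rotation vector about the tool's x, y, z in units of 2 rad (1.0 is 2 rad). A call has 1 to 12 rows; each row shifts and turns the commanded pose from where the row before left it, along the tool's axes as they then stand; what a row does not reach is not made up. A row lasts 1/10 s, in which the tool goes at most 50 mm and 8.59 degrees, less where a joint would pass 70% of its speed; a pose out of reach is approached as far as the arm can. A call with a number of a shift or a turn outside -1 to 1 is refused whole. A call with a gripper value outside its range is refused whole. "grip" is the opening, from 0 (shut) to 1 (fully open), set as the call begins (left out, the last holds). The fingers move at their own pace and stop on an object; the grip force is fixed at half the most. Time passes only in rows, so rows that do not move let the fingers close. It gives the time, the measured TCP pose, the force and the opening at its end, in the units of the state.
- ctrl.get_state(): the state, without advancing time (a new reading comes with each control period).
- ctrl.camera(name): name is "scene" or "side" or "wrist"; returns the picture (400x640x3 uint8, red, green, blue); there is no depth.
- ctrl.camera_params(name): a dict with "fx", "fy", "cx", "cy" (pixels), "world_from_camera" (4x4, takes a point from camera to world coordinates). Camera axes: x right, y down, z forward; pixel columns grow to the right and rows downward; lengths in m; the calibration is good to about 2 mm. A picture is of the moment at which its call begins: read the wrist's pose just before it. camera_params takes no time and is no camera call; for the wrist camera it gives the pose at the moment of the call.
- ctrl.finish_job(): hands the job in, once; it reports no verdict.
Trained networks look in the newest picture that a camera, given by its name, has taken for a name from the list of things; names that differ only in an ending like _2 or _b are one class to them, and where a whole thing is asked for, a point or a joint stands for the part that bears it (a point fixed in the world has none). Each returns a list of dicts, best first, with "conf" (0 to 1); they miss things now and then, are a little off and sometimes report something else, mostly with a low value. They report only what shows in the picture. A call takes as long as a camera call.
- ctrl.boxes_of(camera, query): "extent" ([left, top, right, bottom] as shares, 0 to 1, of the picture: columns of its width, rows of its height, round what is visible of it).
- ctrl.outline_of(camera, query): "mask" (400x640 bool, what is visible of it) and "extent" ([left, top, right, bottom] as shares, 0 to 1, of the picture: columns of its width, rows of its height, round what is visible of it).
- ctrl.spot_point(camera, query): "location" ([column, row] as shares, 0 to 1, of the picture: columns of its width, rows of its height: a listed point, or the origin of a listed thing).
The state is a dict: "t": time; "joint_positions": joint angles; "qd": joint speeds; "joint_efforts": joint torques, N m; "tool_pos": TCP position; "orientation": TCP orientation; "wrist_force": force on the tool from outside, world axes, zero at the start; "torque": the same for the moment, N m; "finger_gap": finger opening in m.
Only numpy, scipy, OpenCV 4.12 (cv2) and the standard library are available. Lean on these libraries where they do the work, as an engineer would, in place of code of your own. Each camera call takes 0.05 s, during which the arm holds its last target. There are 200 camera calls.

### The job

Get the low-voltage supply ready for the electrolysis: turn its sunken selector knob up to 8 volts, pushing the knob in to get past the internal gate and letting it spring back out, and only then switch the output on at the rocker. Be gentle: do not force the knob against its gate or its bottom stop, do not lean on the panel, and leave the glassware and the case beside it where they are.

Things in the scene. Friction and masses are not known exactly. Their poses are not given: they have to be found in the camera images.
- supply: Grey bench supply, fixed on the table, 200 (x) x 270 (y) x 105 mm high. Origin: centre of its underside; z up, x away from the user's side, y to the left. Its flat top (z = 105) is the control panel: the well on the right (x 0, y -52), an ammeter (reads 0) at far left (78 x 104 mm, 10 mm proud, centred x 45, y 66), the rocker at near left (x -48, y 66). The rocker's high end stands 20 mm proud; nothing else stands on the panel.
- well_rim (a point): Centre of the mouth of the round selector well, at panel level, axes as the supply's. Well: 68 mm wide, 40 mm deep, upright walls, flat floor. Round it run 13 dark lines for 0 to 12 V, clockwise from above, 0.4 rad per volt, even volts long; the 6 V line is double, lies towards the supply's +x and marks the gate.
- selector (a joint): Selector angle, rad, growing clockwise from above: 0 to 4.8 for 0 to 12 V, 0.4 rad per volt (8 V = 3.2). The bar's pointed end points (2.4 - value) counter-clockwise from the supply's x, seen from above. Stays where left; turning takes about 0.03 N m. With the knob out, the gate blocks it from 2.2 to 2.6 rad; pushed in far enough (see stops) it passes under.
- selector_grip (a point): Centre of the bar's top, on the knob's axis; x to the pointed end, z up; moves with the knob. Black upright bar 13 mm thick, 30 mm long plus 6 mm nose, 21 mm high, white line on top towards the nose. Its top is 4 mm below the rim when out. Under the bar a round skirt, 34 mm wide, its top 15 mm above the well floor when out. A spring (5 N out, 8.5 N at 10 mm in) lifts it out when clear of the gate.
- stops: Fixed gate and bottom stop of the selector, hidden inside the case, set at a different height in every unit: the knob passes the gate when pushed in 2 to 8.5 mm and meets the bottom stop 1.5 mm after that. Origin on the knob's axis near the well floor; lower origin, deeper push. The gate acts 20 mm from the axis. More than 15 N of the knob on gate or stop does damage.
- panel: The control panel with the walls of the well, part of the supply, same origin and axes as the supply.
- rocker (a joint): Output rocker switch, rad: 0 = off (its end towards the user raised, that face sloping 0.4 rad), 0.4 = on (that face pressed down level). Stays where it is left; needs about 3 to 5 N on the raised end.
- rocker_press (a point): Point on top of the rocker's raised face, 15 mm from its pivot towards the user (supply -x): press here. When off it is about 17 mm above the panel; it goes down 6 mm to switch on. Rocker: 44 (x) x 26 (y) mm, two faces in a shallow V, dark grey, a white bar on the end to press.
- amber_a: Amber glass bottle with white cap, 48 mm diameter, 95 mm tall, upright, near the supply; origin at the centre of its underside.
- amber_b: Another such amber bottle; origin at the centre of its underside.
- beaker: Empty glass beaker, 70 mm diameter, 85 mm tall, beside the supply; origin at the centre of its underside.
- probe_case: Green instrument case lying behind the supply, 150 x 45 x 28 mm; origin at the centre of its underside.

How it is judged:
On the way, in this order (a step that is already met when the one before it is completed fails the run):
1. the selector stands at 8 V, sprung back out, with the output still off (value of joint selector between 3 and 3.4 rad and z of selector_grip in the frame of supply above 0.0995 m and value of joint rocker below 0.1 rad), for 0.3 s.
2. the output rocker is switched on (value of joint rocker above 0.3 rad), for 0.2 s.
At the end, for the whole second after the job is handed in: The selector stands within 0.5 V (0.2 rad) of the 8 V line, out to within 1.5 mm of its full height, and the output rocker is on (beyond 0.3 of its 0.4 rad) (value of joint selector between 3 and 3.4 rad and z of selector_grip in the frame of supply above 0.0995 m and value of joint rocker above 0.3 rad); the robot touches nothing.
It fails at once if the selector is forced against its gate or bottom stop with more than 15 N (contact force between knob and stops above 15 N).
It fails at once if the panel or a wall of the well is pressed with more than 20 N (contact force between any of the fingers, the arm and panel above 20 N).
It fails at once if the output is on while the selector is not at 8 V (within 0.5 V) (value of joint rocker above 0.3 rad and (value of joint selector below 3 rad or value of joint selector above 3.4 rad)).
It fails at once if a bottle, the beaker or the case is shoved by more than 30 mm or tipped (distance of any of amber_a, amber_b, beaker, probe_case from where it was at the start of the episode above 0.03 m or angle between any of amber_a, amber_b, beaker's own z axis and vertical above 0.3 rad).
It also fails if it takes over 72 s, if anything falls off the work surface, if the arm or the gripper's body presses on something with over 40 N, if the wrist force passes 120 N, or if a joint passes its speed limit or range.

## Working session

There is one attempt and no reset: what is moved stays moved. The work goes in short steps, Python scripts to look and compute and a tool call to move; the robot and the scene stay as the last step left them, time stands still between calls to the robot, and variables do not carry over. Pictures are saved under pics/ and viewed, about 8 in all and at most 12, crops included, and the job is handed in when it is done.

Besides the shell and the picture viewer there is one more tool, called after "Request:" as name(argument=value, ...) on one line, values as JSON. move_arm: Moves the arm, as the interface text tells. Shifts and turns lie within -1 to 1; 1 stands for 80 cm of shift or 2 rad of turn. Its arguments: {"type":"object","properties":{"rows":{"type":"string"},"grip":{"type":"number"}},"required":["rows"]}

```bash
ls; mkdir -p pics
python3 - <<'E'
from rig import ctrl
import cv2,numpy as np
s=ctrl.get_state();print({k:np.round(v,3).tolist() for k,v in s.items()})
a=[]
for c in("scene","side"):
    im=ctrl.camera(c);p=ctrl.camera_params(c);print(c,p['fx'],p['cx'],p['cy'],np.round(p['world_from_camera'],3).tolist())
    cv2.imwrite(f'pics/{c}0.png',im[:,:,::-1])
    for q in("supply","well_rim","selector_grip","rocker_press","amber_a","beaker","probe_case"):
        print(q,[(np.round(np.array(r['location'])*[640,400],1).tolist(),round(r['conf'],2)) for r in ctrl.spot_point(c,q)][:3])
E
```

```text
pics
{'t': 0.0, 'joint_positions': [1.0, 0.151, 1.438, 0.0, 1.554, -0.134], 'qd': [0.001, 0.001, 0.0, 0.001, -0.001, 0.001], 'joint_efforts': [-0.0, -71.304, -57.087, 0.0, 0.009, 0.0], 'tool_pos': [0.243, 0.521, 0.253], 'orientation': [-3.14, -0.0, 2.705], 'wrist_force': [0.022, -0.081, 0.205], 'torque': [-0.027, 0.027, -0.032], 'finger_gap': 0.086}
scene 480.4905130476196 321.25051270833734 198.5748832844168 [[0.876, 0.296, -0.38, 0.94], [0.482, -0.533, 0.695, -0.617], [0.003, -0.792, -0.61, 0.688], [0.0, 0.0, 0.0, 1.0]]
supply [([308.1, 214.8], 0.66)]
well_rim [([297.5, 189.4], 0.98)]
selector_grip [([295.9, 191.7], 0.63)]
rocker_press []
amber_a [([368.4, 178.3], 0.79)]
beaker [([251.9, 278.6], 0.85)]
probe_case [([381.2, 231.4], 0.87)]
side 433.8981591922835 317.12488827180954 194.85487110510275 [[-0.94, -0.243, 0.239, 0.382], [-0.341, 0.678, -0.652, 0.596], [-0.004, -0.694, -0.72, 0.736], [0.0, 0.0, 0.0, 1.0]]
supply [([339.3, 265.8], 0.8), ([341.1, 264.8], 0.49)]
well_rim [([348.9, 216.7], 0.71)]
selector_grip [([346.8, 216.6], 0.56), ([341.5, 263.4], 0.44)]
rocker_press [([367.8, 263.2], 0.88)]
amber_a [([329.0, 359.2], 0.83), ([274.7, 335.8], 0.74), ([372.4, 193.6], 0.71)]
beaker [([371.8, 191.9], 0.79)]
probe_case [([257.6, 253.3], 0.77)]
```

```bash
cat > h.py <<'E'
from rig import ctrl
import numpy as np, cv2
def tri(obs): # obs: list of (params,(u,v))
    A=np.zeros((3,3));b=np.zeros(3)
    for p,(u,v) in obs:
        T=p['world_from_camera'];d=T[:3,:3]@[(u-p['cx'])/p['fx'],(v-p['cy'])/p['fy'],1];d/=np.linalg.norm(d)
        M=np.eye(3)-np.outer(d,d);A+=M;b+=M@T[:3,3]
    return np.linalg.solve(A,b)
def plane(p,uv,z):
    T=np.array(p['world_from_camera']);d=T[:3,:3]@[(uv[0]-p['cx'])/p['fx'],(uv[1]-p['cy'])/p['fy'],1]
    return T[:3,3]+d*(z-T[2,3])/d[2]
E
python3 - <<'E'
from h import *
S=ctrl.camera_params('scene');D=ctrl.camera_params('side')
for n,a,b in(("well",(297.5,189.4),(348.9,216.7)),("sup",(308.1,214.8),(339.3,265.8)),("beak",(251.9,278.6),(371.8,191.9)),("case",(381.2,231.4),(257.6,253.3))):
    print(n,tri([(S,a),(D,b)]).round(3),plane(S,a,.105 if n=='well' else 0).round(3),plane(D,b,.105 if n=='well' else 0).round(3))
print(plane(D,(367.8,263.2),.122))
for u in((329,359.2),(274.7,335.8)):print(plane(D,u,0))
a=[cv2.imread(f'pics/{c}0.png')[100:400,140:500] for c in('scene','side')]
cv2.imwrite('pics/a.png',cv2.resize(np.hstack(a),(800,333)))
E
```

```text
well [0.516 0.056 0.101] [0.52  0.051 0.105] [0.514 0.059 0.105]
sup [ 0.515  0.102 -0.001] [0.514 0.1   0.   ] [0.516 0.103 0.   ]
beak [ 0.512 -0.121 -0.   ] [ 0.516 -0.12  -0.   ] [ 0.508 -0.123  0.   ]
case [ 0.683  0.13  -0.   ] [0.68  0.128 0.   ] [0.686 0.131 0.   ]
[0.44956922 0.1633202  0.122     ]
[0.47306715 0.29334929 0.        ]
[0.57858139 0.28598145 0.        ]
```

View pics/a.png

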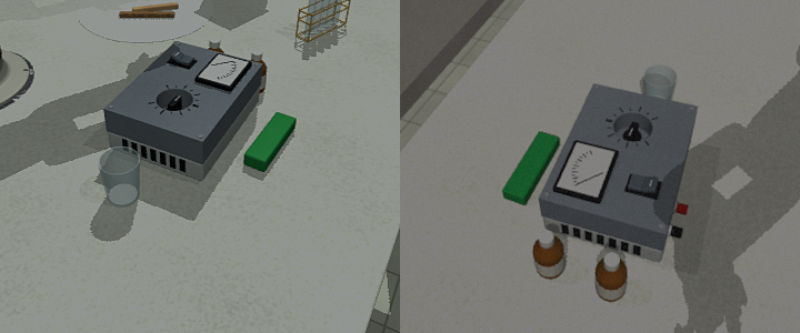

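Request:
move_arm(rows="-0.0464 -0.0321 -0.002 0 0 0;-0.0464 -0.0321 -0.002 0 0 0;-0.0464 -0.0321 -0.002 0 0 0;-0.0464 -0.0321 -0.002 0 0 0;-0.0464 -0.0321 -0.002 0 0 0;-0.0464 -0.0321 -0.002 0 0 0;-0.0464 -0.0321 -0.002 0 0 0;-0.0464 -0.0321 -0.002 0 0 0;-0.0464 -0.0321 -0.002 0 0 0;-0.0464 -0.0321 -0.002 0 0 0;-0.0464 -0.0321 -0.002 0 0 0;-0.0464 -0.0321 -0.002 0 0 0", grip=0.3)

```text
t: 2.0
tool_pos: [0.5171, 0.0514, 0.2728]
orientation: [3.141, 0.0, 2.705]
wrist_force: [0.5, 0.8, 0.2]
finger_gap: 0.0255
```

Run:
```python
from h import *
p=ctrl.camera_params('wrist');im=ctrl.camera('wrist');cv2.imwrite('pics/w1.png',im[:,:,::-1])
s=ctrl.get_state();print(s['t'],s['tool_pos'],s['orientation'],s['finger_gap'],s['wrist_force'],np.array(p['world_from_camera']).round(3).tolist(),p['fx'])
for q,z in(("supply",0),("well_rim",.105),("selector_grip",.101),("rocker_press",.122)):
    print(q,[(np.round(np.array(r['location'])*[640,400],1).tolist(),round(r['conf'],2),plane(p,np.array(r['location'])*[640,400],z).round(4)) for r in ctrl.spot_point('wrist',q)][:3])
```

```text
2.05 [0.51966076 0.0466719  0.27238369] [-3.13984075e+00  1.61958998e-03  2.70202414e+00] 0.02513741353901252 [-0.58042893 -6.107643   -1.90307228] [[0.423, 0.874, 0.241, 0.456], [0.906, -0.408, -0.111, 0.08], [0.001, 0.265, -0.964, 0.392], [0.0, 0.0, 0.0, 1.0]] 276.2022282656349
supply [([354.3, 157.6], 0.6, array([0.5142, 0.1064, 0.    ]))]
well_rim [([318.4, 193.4], 0.75, array([0.5173, 0.0496, 0.105 ]))]
selector_grip [([323.8, 191.4], 0.64, array([0.5186, 0.0554, 0.101 ]))]
rocker_press [([404.2, 79.6], 0.68, array([0.4507, 0.1667, 0.122 ]))]
```

View pics/w1.png

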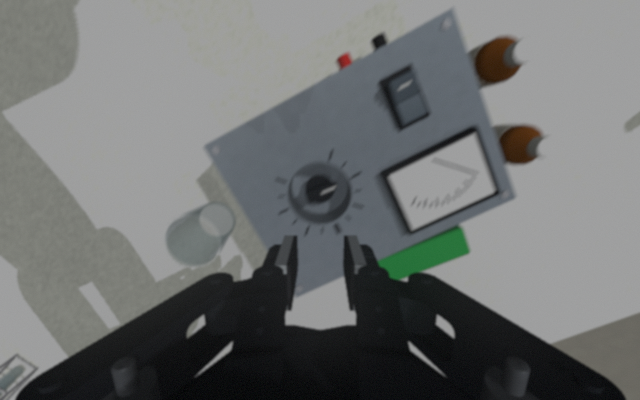

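Run:
```python
from h import *
ctrl.camera('wrist')
p=ctrl.camera_params('wrist');im=ctrl.camera('wrist');cv2.imwrite('pics/w2.png',im[:,:,::-1])
np.save('p2.npy',p,allow_pickle=True)
s=ctrl.get_state();print(s['t'],s['tool_pos'],s['orientation'],s['wrist_force'])
c=cv2.resize(im[0:300,190:530],(800,706))[:600];c=cv2.resize(im[100:250,220:420],(800,600),interpolation=cv2.INTER_CUBIC)
cv2.imwrite('pics/w2c.png',c[:,:,::-1])
for q,z in(("supply",0),("well_rim",.105),("selector_grip",.101),("rocker_press",.122)):
    print(q,[(np.round(np.array(r['location'])*[640,400],1).tolist(),round(r['conf'],2),plane(p,np.array(r['location'])*[640,400],z).round(4)) for r in ctrl.spot_point('wrist',q)][:3])
```

```text
2.35 [0.51613553 0.05417579 0.27263348] [3.14143951e+00 1.06432996e-04 2.70582914e+00] [ 0.58318378 -0.10954243  0.40950693]
supply [([350.9, 156.3], 0.6, array([0.5094, 0.1053, 0.    ]))]
well_rim [([316.7, 193.3], 0.75, array([0.5153, 0.0505, 0.105 ])), ([402.7, 83.3], 0.32, array([0.4518, 0.172 , 0.105 ]))]
selector_grip [([319.6, 191.5], 0.86, array([0.5157, 0.0538, 0.101 ]))]
rocker_press [([400.8, 85.4], 0.62, array([0.4529, 0.1645, 0.122 ])), ([316.6, 193.6], 0.56, array([0.512 , 0.0522, 0.122 ]))]
```

View pics/w2c.png

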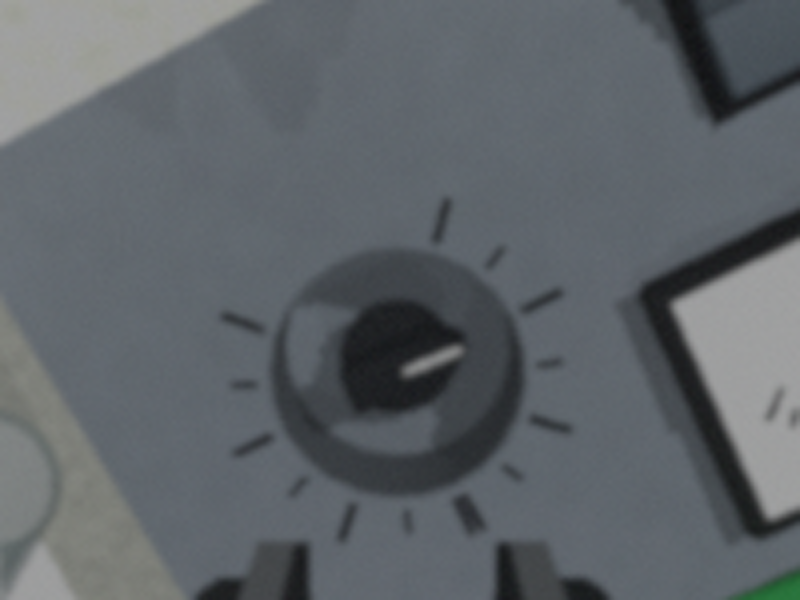

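Run:
```python
from h import *
from scipy.optimize import least_squares
p=np.load('p2.npy',allow_pickle=True).item()
f=lambda u,v,z=.105:plane(p,(220+u/4,100+v/4),z)
pts=np.array([f(*q) for q in((449,200),(562,291),(570,430),(474,530),(342,540),(235,453),(222,317))])[:,:2]
v=np.arange(0,13,2)*.4
m=lambda x:x[:2]+x[3]*np.c_[np.cos(2.4-v+x[2]),np.sin(2.4-v+x[2])]
r=least_squares(lambda x:(m(x)-pts).ravel(),[.516,.053,0,.045]);print('ticks',r.x,np.abs(r.fun).max())
rim=np.array([f(*q) for q in((271,371),(525,371),(398,247),(398,495))]);print('rim',rim[:2].mean(0),rim[2:].mean(0))
a,b=f(404,373,.101),f(462,349,.101);d=b-a;w=np.arctan2(d[1],d[0]);print('line',a,b,'world ang',w,'value',2.4-w+r.x[2])
c,s=np.cos(r.x[2]),np.sin(r.x[2]);R=np.array([[c,-s],[s,c]])
print('supply',r.x[:2]+R@[0,.052],'rockerpress',r.x[:2]+R@[-.063,.118])
print(ctrl.get_state()['joint_positions'])
```

```text
ticks [0.51782959 0.05242727 0.03517376 0.04883036] 0.0006590259993227779
rim [0.51606067 0.0535304  0.105     ] [0.51699788 0.05308834 0.105     ]
line [0.51810075 0.05436102 0.101     ] [0.51868013 0.07130456 0.101     ] world ang 1.5366150117373296 value 0.8985587504380046
supply [0.51600093 0.1043951 ] rockerpress [0.45071891 0.16813879]
[-4.41301910e-02  2.72339602e-02  1.53226880e+00 -8.30813097e-05
  1.58183551e+00 -1.17933400e+00]
```

Request:
move_arm(rows="0 0 0.018 0 0 0.073;0 0 0.018 0 0 0.073;0 0 0.018 0 0 0.073;0 0 0.018 0 0 0.073;0 0 0.018 0 0 0.073;0 0 0.018 0 0 0.073;0 0 0.018 0 0 0.073;0 0 0.018 0 0 0.073;0 0 0 0 0 0;0 0 0 0 0 0;0 0 0 0 0 0", grip=0.3)

```text
t: 3.65
tool_pos: [0.5168, 0.0535, 0.1582]
orientation: [3.14, 0.0, 1.541]
wrist_force: [-0.6, -0.2, -0.6]
finger_gap: 0.0256
```

Run:
```python
from h import *
ctrl.camera('wrist')
p=ctrl.camera_params('wrist');im=ctrl.camera('wrist')
np.save('p3.npy',p,allow_pickle=True)
s=ctrl.get_state();print(s['t'],s['tool_pos'],s['orientation'],s['wrist_force'],s['finger_gap'])
c=cv2.resize(im[125:325,200:440],(720,600),interpolation=cv2.INTER_CUBIC)
cv2.imwrite('pics/w3c.png',c[:,:,::-1])
for q,z in(("well_rim",.105),("selector_grip",.101)):
    print(q,[(np.round(np.array(r['location'])*[640,400],1).tolist(),round(r['conf'],2),plane(p,np.array(r['location'])*[640,400],z).round(4)) for r in ctrl.spot_point('wrist',q)][:3])
T=np.array(p['world_from_camera'])
for P in((.517,.053,.105),(.517,.053,.101)):
    q=T[:3,:3].T@(np.array(P)-T[:3,3]);print(q[:2]/q[2]*p['fx']+[p['cx'],p['cy']])
```

```text
3.75 [0.51678426 0.05338769 0.1580889 ] [3.14049461e+00 8.94290241e-05 1.53923459e+00] [ 0.42988375  0.00958147 -1.48070754] 0.025456069856164554
well_rim [([321.3, 234.2], 0.79, array([0.517 , 0.0515, 0.105 ]))]
selector_grip [([322.3, 232.9], 0.64, array([0.5178, 0.0508, 0.101 ]))]
[321.14100746 232.07461618]
[321.11063555 229.92717751]
```

View pics/w3c.png

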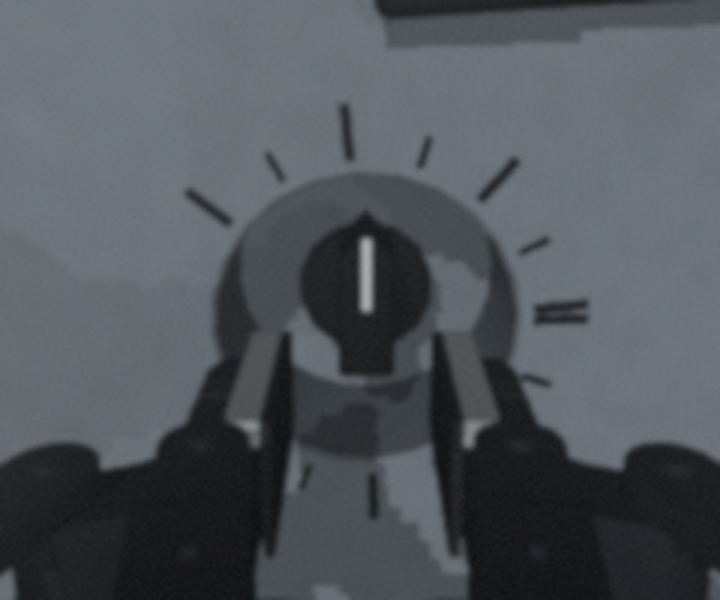

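Run:
```python
from h import *
from scipy.optimize import least_squares
p=np.load('p3.npy',allow_pickle=True).item()
f=lambda u,v,z=.105:plane(p,(200+u/3-.33,125+v/3-.33),z)
pts=np.array([f(*q) for q in((188,191),(344,104),(518,160),(588,312),(373,517))])[:,:2]
v=np.array([0,2,4,6,10])*.4
m=lambda x:x[:2]+x[3]*np.c_[np.cos(2.4-v+x[2]),np.sin(2.4-v+x[2])]
r=least_squares(lambda x:(m(x)-pts).ravel(),[.516,.053,0,.045]);print('ticks',r.x,np.abs(r.fun).max())
rim=np.array([f(*q) for q in((215,308),(517,308),(366,173),(366,457))]);print('rim',rim[:2].mean(0),rim[2:].mean(0),rim)
a,b=f(366,312,.101),f(366,236,.101);d=b-a;w=np.arctan2(d[1],d[0]);print('line',a,b,w,'value',2.4-w+r.x[2])
print('tail',f(366,374,.101),'tips',f(291,335,.137),f(433,335,.137), 'bar', f(341,360,.101),f(393,360,.101))
```

```text
ticks [0.51747773 0.05228245 0.03371138 0.0490574 ] 0.00019795553848755976
rim [0.51746129 0.05635038 0.105     ] [0.5173558  0.05307815 0.105     ] [[0.48401492 0.05739023 0.105     ]
 [0.55090766 0.05531054 0.105     ]
 [0.51833215 0.08673789 0.105     ]
 [0.51637944 0.0194184  0.105     ]]
line [0.51740775 0.05390003 0.101     ] [0.51792672 0.07179129 0.101     ] 1.5417979381436573 value 0.8919134462365589
tail [0.51696417 0.03860745 0.101     ] tips [0.50376027 0.06343903 0.137     ] [0.52962459 0.06263334 0.137     ] bar [0.51129919 0.04229767 0.101     ] [0.52329482 0.04192331 0.101     ]
```

Request:
move_arm(rows="-0.0008 0.0008 0.0078 0 0 0;0 0 0.0078 0 0 0;0 0 0.0078 0 0 0;0 0 0.0078 0 0 0;0 0 0.0078 0 0 0;0 0 0.0078 0 0 0;0 0 0.0078 0 0 0;0 0 0.0078 0 0 0;0 0 0 0 0 0;0 0 0 0 0 0", grip=0.3)

```text
t: 4.85
tool_pos: [0.5171, 0.0527, 0.1074]
orientation: [-3.141, 0.0, 1.537]
wrist_force: [-0.3, 0.2, 0.8]
finger_gap: 0.0256
```

Request:
move_arm(rows="0 0 0 0 0 0;0 0 0 0 0 0;0 0 0 0 0 0;0 0 0 0 0 0;0 0 0 0 0 0;0 0 0 0 0 0", grip=0.13)

```text
t: 5.45
tool_pos: [0.5176, 0.0526, 0.1078]
orientation: [3.14, 0.0, 1.537]
wrist_force: [5.8, 0.3, 4.5]
finger_gap: 0.0118
```

Run:
```python
from h import *
s=ctrl.get_state();print({k:np.round(v,4).tolist() for k,v in s.items()})
```

```text
{'t': 5.45, 'joint_positions': [-0.0468, 0.1326, 1.7619, -0.0001, 1.2458, -0.0128], 'qd': [-0.0004, -0.0009, -0.0007, 0.0001, -0.0014, 0.0013], 'joint_efforts': [0.2013, -61.698, -46.9903, -0.0968, 1.6297, 0.0223], 'tool_pos': [0.5176, 0.0526, 0.1078], 'orientation': [3.1402, 0.0001, 1.5368], 'wrist_force': [5.7899, 0.3121, 4.5371], 'torque': [-0.0085, -0.9005, 0.0301], 'finger_gap': 0.0118}
```

Request:
move_arm(rows="0 0.0008 0 0 0 0;0 0 0 0 0 0;0 0 0 0 0 0", grip=0.0)

```text
t: 5.75
tool_pos: [0.5178, 0.0526, 0.1074]
orientation: [-3.142, 0.0, 1.537]
wrist_force: [2.2, 0.5, 5.2]
finger_gap: 0.0112
```

Request:
move_arm(rows="0 0 0 0 0 0.04;0 0 0 0 0 0.05;0 0 0 0 0 0.05;0 0 0 0 0 0.05;0 0 0 0 0 0.05;0 0 0 0 0 0.05;0 0 0 0 0 0.05;0 0 0 0 0 0.05;0 0 0 0 0 0.05;0 0 0 0 0 0;0 0 0 0 0 0", grip=0.0)

```text
t: 6.85
tool_pos: [0.5184, 0.0524, 0.1078]
orientation: [3.14, -0.001, 0.656]
wrist_force: [6.4, -2.2, 4.3]
finger_gap: 0.0116
```

Run:
```python
from h import *
s=ctrl.get_state();print({k:np.round(v,4).tolist() for k,v in s.items()})
im=ctrl.camera('wrist')
cv2.imwrite('pics/w4c.png',cv2.resize(im[125:325,200:440],(720,600),interpolation=cv2.INTER_CUBIC)[:,:,::-1])
```

```text
{'t': 6.85, 'joint_positions': [-0.047, 0.134, 1.7604, -0.0005, 1.2455, 0.8675], 'qd': [0.0028, 0.0004, -0.0012, -0.0015, -0.001, -0.0076], 'joint_efforts': [1.3815, -61.4329, -46.0306, 0.4528, 2.0587, 0.2872], 'tool_pos': [0.5184, 0.0524, 0.1078], 'orientation': [3.1402, -0.001, 0.6564], 'wrist_force': [6.4159, -2.2322, 4.3407], 'torque': [-0.2784, -1.0718, -0.0385], 'finger_gap': 0.0116}
```

View pics/w4c.png

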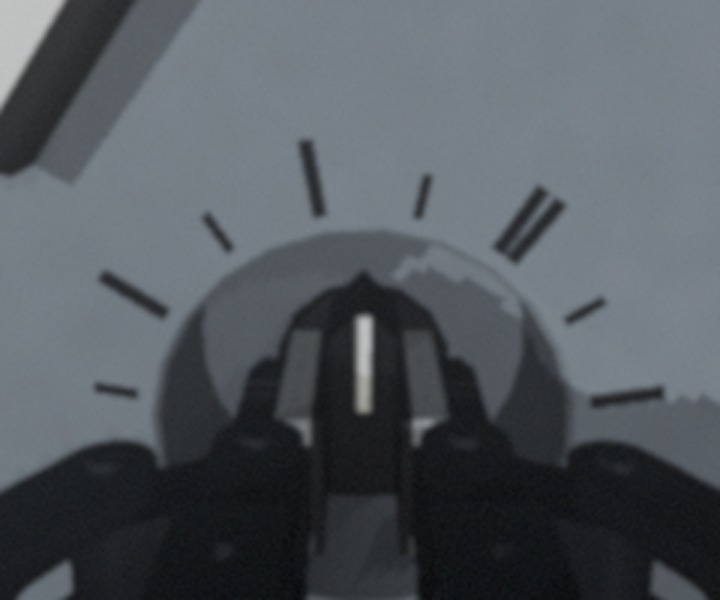

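Request:
move_arm(rows="0.0005 0.0007 0.001 0 0 0;0 0 0.001 0 0 0;0 0 0 0 0 0;0 0 0 0 0 0")

```text
t: 7.3
tool_pos: [0.5185, 0.0523, 0.1059]
orientation: [3.141, -0.0, 0.657]
wrist_force: [2.5, -0.9, 4.3]
finger_gap: 0.0112
```

Request:
move_arm(rows="0 0 0.001 0 0 0;0 0 0 0 0 0;0 0 0 0 0 0")

```text
t: 7.6
tool_pos: [0.5186, 0.0524, 0.1051]
orientation: [3.141, -0.0, 0.657]
wrist_force: [1.1, -0.6, 5.6]
finger_gap: 0.0116
```

Request:
move_arm(rows="0 0 0.0008 0 0 0;0 0 0 0 0 0;0 0 0 0 0 0")

```text
t: 7.9
tool_pos: [0.5186, 0.0523, 0.1045]
orientation: [3.141, -0.0, 0.657]
wrist_force: [2.5, -0.4, 4.9]
finger_gap: 0.0113
```

Request:
move_arm(rows="0 0 0 0 0 0;0 0 0 0 0 0")

```text
t: 8.1
tool_pos: [0.5186, 0.0523, 0.1045]
orientation: [3.141, -0.0, 0.657]
wrist_force: [2.4, -0.7, 6.8]
finger_gap: 0.0112
```

Request:
move_arm(rows="0 0 0.0008 0 0 0;0 0 0 0 0 0;0 0 0 0 0 0")

```text
t: 8.4
tool_pos: [0.5185, 0.0523, 0.1038]
orientation: [3.141, -0.0, 0.657]
wrist_force: [2.0, -0.5, 6.1]
finger_gap: 0.0114
```

Request:
move_arm(rows="0 0 0.0008 0 0 0;0 0 0 0 0 0;0 0 0 0 0 0")

```text
t: 8.7
tool_pos: [0.5186, 0.0523, 0.1033]
orientation: [3.141, -0.0, 0.657]
wrist_force: [2.3, -1.3, 6.0]
finger_gap: 0.0111
```

Request:
move_arm(rows="0 0 0.0008 0 0 0;0 0 0 0 0 0;0 0 0 0 0 0")

```text
t: 9.0
tool_pos: [0.5186, 0.0524, 0.1026]
orientation: [3.141, -0.0, 0.657]
wrist_force: [2.2, -0.5, 6.3]
finger_gap: 0.0112
```

Request:
move_arm(rows="0 0 0.0008 0 0 0;0 0 0 0 0 0;0 0 0 0 0 0")

```text
t: 9.3
tool_pos: [0.5186, 0.0523, 0.102]
orientation: [3.141, -0.0, 0.657]
wrist_force: [2.5, -0.5, 6.4]
finger_gap: 0.0114
```

Request:
move_arm(rows="0 0 0.0008 0 0 0;0 0 0 0 0 0;0 0 0 0 0 0")

```text
t: 9.6
tool_pos: [0.5186, 0.0523, 0.1014]
orientation: [3.141, -0.0, 0.657]
wrist_force: [2.0, -1.3, 6.8]
finger_gap: 0.0113
```

Request:
move_arm(rows="0 0 0.0008 0 0 0;0 0 0 0 0 0;0 0 0 0 0 0")

```text
t: 9.9
tool_pos: [0.5186, 0.0523, 0.1007]
orientation: [3.141, -0.0, 0.657]
wrist_force: [2.8, -1.1, 7.4]
finger_gap: 0.0114
```

Request:
move_arm(rows="0 0 0.0008 0 0 0;0 0 0 0 0 0;0 0 0 0 0 0")

```text
t: 10.2
tool_pos: [0.5186, 0.0523, 0.1001]
orientation: [3.141, -0.0, 0.657]
wrist_force: [1.3, -0.9, 6.9]
finger_gap: 0.0111
```

Request:
move_arm(rows="0 0 0.0007 0 0 0;0 0 0 0 0 0;0 0 0 0 0 0")

```text
t: 10.5
tool_pos: [0.5186, 0.0523, 0.0996]
orientation: [3.141, -0.0, 0.657]
wrist_force: [1.6, 0.1, 7.4]
finger_gap: 0.0117
```

Request:
move_arm(rows="0 0 0.0006 0 0 0;0 0 0 0 0 0;0 0 0 0 0 0")

```text
t: 10.8
tool_pos: [0.5186, 0.0523, 0.0991]
orientation: [3.141, -0.0, 0.657]
wrist_force: [2.0, -1.2, 7.4]
finger_gap: 0.0114
```

Request:
move_arm(rows="0 0 0.0006 0 0 0;0 0 0 0 0 0;0 0 0 0 0 0")

```text
t: 11.1
tool_pos: [0.5186, 0.0523, 0.0986]
orientation: [3.141, -0.0, 0.657]
wrist_force: [1.2, -1.5, 8.5]
finger_gap: 0.0115
```

Run:
```python
from h import *
im=ctrl.camera('wrist')
b=cv2.resize(im[125:325,200:440],(720,600),interpolation=cv2.INTER_CUBIC)[:,:,::-1]
a=cv2.imread('pics/w4c.png')
cv2.imwrite('pics/w5c.png',np.hstack([a[200:,150:550],b[200:,150:550]]))
F=[]
for i in range(10): F.append(ctrl.get_state()['wrist_force']);ctrl.camera('wrist')
print(np.mean(F,0),np.std(F,0))
```

```text
[ 1.98426547 -0.82599607  7.8741722 ] [0.47367842 0.48742419 0.34774064]
```

View pics/w5c.png

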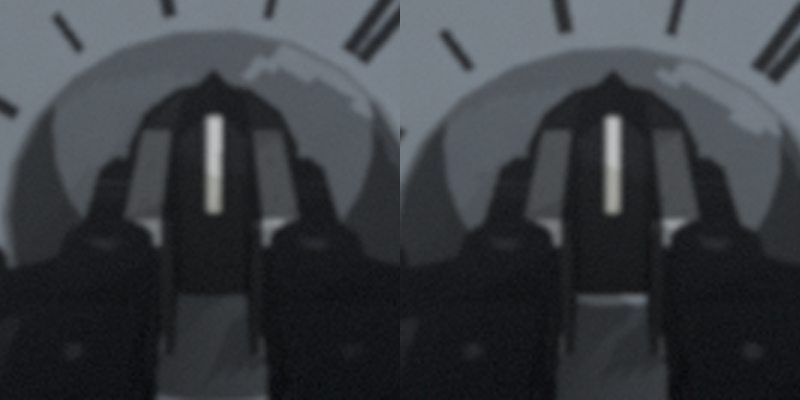

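Request:
move_arm(rows="0 0 0 0 0 0.03;0 0 0 0 0 0.04;0 0 0 0 0 0.04;0 0 0 0 0 0.04;0 0 0 0 0 0.03;0 0 0 0 0 0;0 0 0 0 0 0")

```text
t: 12.35
tool_pos: [0.5188, 0.0521, 0.0987]
orientation: [3.141, -0.001, 0.297]
wrist_force: [2.5, -3.8, 7.8]
finger_gap: 0.0115
```

```bash
cat > st.py <<'E'
from h import *
s=ctrl.get_state();print({k:np.round(s[k],3).tolist() for k in('t','tool_pos','orientation','wrist_force','torque')}, s['joint_efforts'][5].round(3),'val',2.4345-s['orientation'][2])
E
python3 st.py
```

```text
{'t': 12.35, 'tool_pos': [0.519, 0.052, 0.099], 'orientation': [3.141, -0.001, 0.297], 'wrist_force': [2.497, -3.835, 7.759], 'torque': [-0.435, -0.407, -0.093]} 0.164 val 2.1379355750453213
```

Request:
move_arm(rows="0 0.0005 0 0 0 0.02;0 0 0 0 0 0;0 0 0 0 0 0.02;0 0 0 0 0 0")

```text
t: 12.75
tool_pos: [0.5188, 0.052, 0.0987]
orientation: [3.141, -0.001, 0.215]
wrist_force: [1.5, -0.7, 8.1]
finger_gap: 0.0115
```

```bash
python3 st.py
```

```text
{'t': 12.75, 'tool_pos': [0.519, 0.052, 0.099], 'orientation': [3.141, -0.001, 0.215], 'wrist_force': [1.459, -0.735, 8.128], 'torque': [-0.06, -0.379, -0.024]} 0.956 val 2.2191785699875863
```

Request:
move_arm(rows="0 0 0 0 0 0.015;0 0 0 0 0 0;0 0 0 0 0 0.015;0 0 0 0 0 0;0 0 0 0 0 0")

```text
t: 13.25
tool_pos: [0.5188, 0.0519, 0.0987]
orientation: [3.141, -0.001, 0.157]
wrist_force: [2.7, -2.1, 7.9]
finger_gap: 0.0115
```

```bash
python3 st.py
```

```text
{'t': 13.25, 'tool_pos': [0.519, 0.052, 0.099], 'orientation': [3.141, -0.001, 0.157], 'wrist_force': [2.711, -2.109, 7.896], 'torque': [-0.146, -0.382, -0.073]} 0.059 val 2.2778481294411996
```

Request:
move_arm(rows="0 0 0 0 0 0.02;0 0 0 0 0 0.02;0 0 0 0 0 0.02;0 0 0 0 0 0.02;0 0 0 0 0 0")

```text
t: 13.75
tool_pos: [0.5189, 0.0518, 0.0987]
orientation: [3.141, -0.001, -0.005]
wrist_force: [2.2, -1.3, 8.1]
finger_gap: 0.0112
```

```bash
python3 st.py
```

```text
{'t': 13.75, 'tool_pos': [0.519, 0.052, 0.099], 'orientation': [3.141, -0.001, -0.005], 'wrist_force': [2.203, -1.324, 8.077], 'torque': [-0.379, -0.409, -0.074]} 1.074 val 2.4393751919329625
```

Free passage; go on to 3.2 (0.76 rad more).

Request:
move_arm(rows="0 0 0 0 0 0.035;0 0 0 0 0 0.04;0 0 0 0 0 0.045;0 0 0 0 0 0.045;0 0 0 0 0 0.045;0 0 0 0 0 0.045;0 0 0 0 0 0.045;0 0 0 0 0 0.045;0 0 0 0 0 0.037;0 0 0 0 0 0;0 0 0 0 0 0")

```text
t: 14.85
tool_pos: [0.5187, 0.0512, 0.0986]
orientation: [3.141, -0.001, -0.768]
wrist_force: [0.5, -8.0, 7.2]
finger_gap: 0.0114
```

```bash
python3 st.py
```

```text
{'t': 14.85, 'tool_pos': [0.519, 0.051, 0.099], 'orientation': [3.141, -0.001, -0.768], 'wrist_force': [0.535, -8.014, 7.211], 'torque': [-1.403, -0.187, -0.04]} 0.209 val 3.202022388446767
```

Request:
move_arm(rows="0.0006 0.0006 -0.0019 0 0 0;0 0 -0.0019 0 0 0;0 0 -0.0019 0 0 0;0 0 -0.0019 0 0 0;0 0 -0.0019 0 0 0;0 0 -0.0018 0 0 0;0 0 0 0 0 0;0 0 0 0 0 0")

```text
t: 15.65
tool_pos: [0.5186, 0.0511, 0.1075]
orientation: [3.141, -0.001, -0.767]
wrist_force: [2.7, -5.2, 4.3]
finger_gap: 0.0116
```

Request:
move_arm(rows="0 0 0 0 0 0;0 0 0 0 0 0;0 0 0 0 0 0;0 0 0 0 0 0;0 0 0 0 0 0", grip=0.3)

```text
t: 16.15
tool_pos: [0.5184, 0.0514, 0.1072]
orientation: [3.141, 0.0, -0.767]
wrist_force: [0.7, -0.6, -0.3]
finger_gap: 0.0255
```

Request:
move_arm(rows="0 0 -0.01 0 0 0;0 0 -0.02 0 0 0;0 0 -0.02 0 0 0;0 0 -0.02 0 0 0;0 0 -0.02 0 0 0;0 0 0 0 0 0;0 0 0 0 0 0")

```text
t: 16.85
tool_pos: [0.5185, 0.0514, 0.1794]
orientation: [-3.141, -0.0, -0.767]
wrist_force: [-0.3, -0.2, -0.3]
finger_gap: 0.0256
```

Run:
```python
from h import *
ctrl.camera('wrist')
p=ctrl.camera_params('wrist');im=ctrl.camera('wrist')
np.save('p6.npy',p,allow_pickle=True)
s=ctrl.get_state();print(s['t'],s['tool_pos'],s['orientation'],s['wrist_force'])
cv2.imwrite('pics/w6.png',cv2.resize(im[:340,80:],(800,486),interpolation=cv2.INTER_CUBIC)[:,:,::-1])
print(ctrl.spot_point('wrist','rocker_press'))
```

```text
16.95 [0.51821668 0.05138906 0.17862888] [ 3.14078845e+00  7.84129707e-04 -7.67215633e-01] [ 0.19946906 -0.95018917  0.65143332]
[]
```

View pics/w6.png

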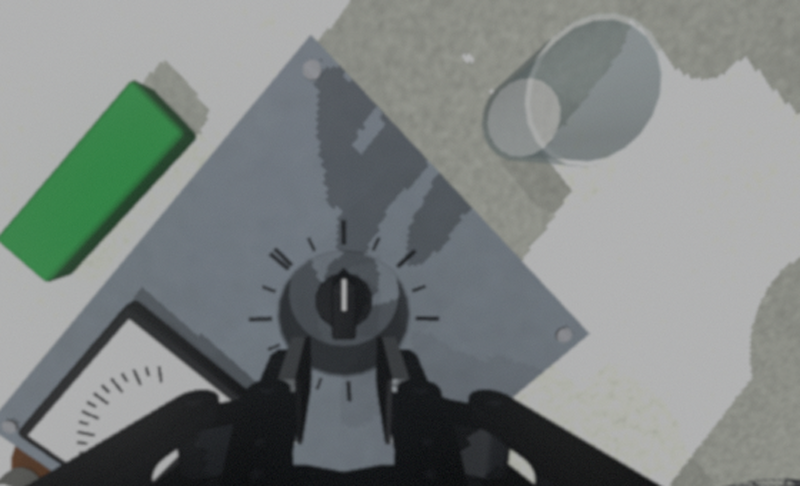

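Request:
move_arm(rows="0 0 0 0 0 -0.0667;0 0 0 0 0 -0.0667;0 0 0 0 0 -0.0667;0 0 0 0 0 -0.0667;0 0 0 0 0 -0.0667;0 0 0 0 0 -0.0667;0 0 0 0 0 0", grip=0)

```text
t: 17.7
tool_pos: [0.5183, 0.0514, 0.1788]
orientation: [3.142, 0.001, 0.036]
wrist_force: [0.4, 0.5, 0.2]
finger_gap: 0.0003
```

Request:
move_arm(rows="-0.0131 -0.0245 0 0 0 0;-0.0131 -0.0245 0 0 0 0;-0.0131 -0.0245 0 0 0 0;-0.0131 -0.0245 0 0 0 0;-0.0131 -0.0245 0 0 0 0;-0.0131 -0.0245 0 0 0 0;0 0 0 0 0 0;0 0 0 0 0 0")

```text
t: 18.5
tool_pos: [0.4517, 0.1669, 0.1792]
orientation: [3.141, 0.0, 0.031]
wrist_force: [-0.4, -0.0, 0.3]
finger_gap: -0.0001
```

Run:
```python
from h import *
S=ctrl.camera_params('side')
im=ctrl.camera('wrist');p=ctrl.camera_params('wrist');r=ctrl.spot_point('wrist','rocker_press')
im2=ctrl.camera('side');r2=ctrl.spot_point('side','rocker_press')
s=ctrl.get_state();print(s['t'],s['tool_pos'],s['orientation'],s['wrist_force'],s['finger_gap'])
for P,R in((p,r),(S,r2)):print([(np.round(np.array(x['location'])*[640,400],1),x['conf'],plane(P,np.array(x['location'])*[640,400],.122).round(4)) for x in R])
a=cv2.resize(im[100:340,180:460],(467,400));b=cv2.resize(im2[180:330,280:405],(333,400))
cv2.imwrite('pics/w7.png',np.hstack([a,b])[:,:,::-1])
```

```text
18.7 [0.45209809 0.16625591 0.17921211] [3.14137337e+00 2.73183631e-04 3.13707625e-02] [-0.25741258 -0.11091575  0.1761466 ] 0.00023962210451316916
[(array([320.6, 223.9]), 0.56, array([0.455 , 0.1667, 0.122 ])), (array([489.6, 132.2]), 0.23, array([0.5185, 0.0639, 0.122 ]))]
[(array([368.4, 263.5]), 0.62, array([0.4485, 0.1635, 0.122 ]))]
```

View pics/w7.png

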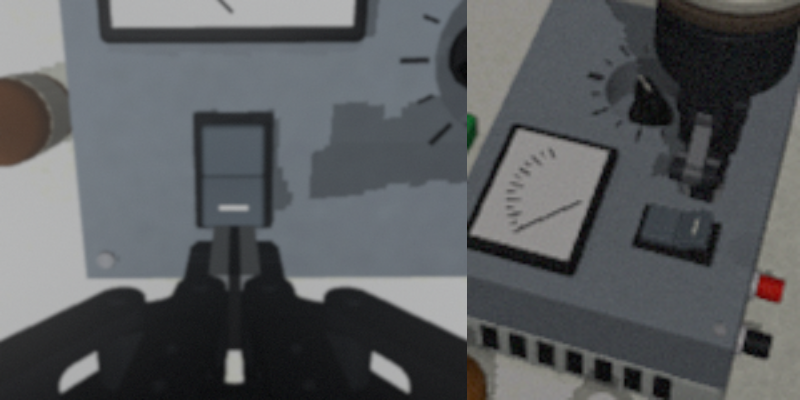

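Request:
move_arm(rows="0 0 0.009 0 0 0;0 0 0.009 0 0 0;0 0 0.009 0 0 0;0 0 0.008 0 0 0;0 0 0 0 0 0;0 0 0 0 0 0")

```text
t: 19.3
tool_pos: [0.4518, 0.1668, 0.1513]
orientation: [3.142, 0.0, 0.033]
wrist_force: [-0.4, 0.1, 0.9]
finger_gap: 0.0003
```

Request:
move_arm(rows="0 0 0.0025 0 0 0;0 0 0.0025 0 0 0;0 0 0 0 0 0")

```text
t: 19.6
tool_pos: [0.4517, 0.1668, 0.1472]
orientation: [3.141, 0.0, 0.033]
wrist_force: [-0.9, 0.2, -0.6]
finger_gap: -0.0003
```

Request:
move_arm(rows="0 0 0.0025 0 0 0;0 0 0.0025 0 0 0;0 0 0 0 0 0")

```text
t: 19.9
tool_pos: [0.4516, 0.1668, 0.1433]
orientation: [3.142, 0.0, 0.033]
wrist_force: [-1.1, 0.8, 2.5]
finger_gap: 0.0001
```

Request:
move_arm(rows="0 0 0.002 0 0 0;0 0 0.002 0 0 0;0 0 0 0 0 0")

```text
t: 20.2
tool_pos: [0.4518, 0.1668, 0.1399]
orientation: [3.142, 0.0, 0.033]
wrist_force: [-0.1, 0.6, -0.0]
finger_gap: -0.0003
```

Request:
move_arm(rows="0 0 0.0012 0 0 0;0 0 0.0012 0 0 0;0 0 0 0 0 0")

```text
t: 20.5
tool_pos: [0.4518, 0.1668, 0.1381]
orientation: [3.142, 0.0, 0.033]
wrist_force: [-0.4, 0.7, -0.8]
finger_gap: 0.0001
```

Request:
move_arm(rows="0 0 0.0015 0 0 0;0 0 0 0 0 0;0 0 0 0 0 0")

```text
t: 20.8
tool_pos: [0.4519, 0.1668, 0.1379]
orientation: [3.142, -0.001, 0.033]
wrist_force: [-7.0, -1.8, 15.2]
finger_gap: -0.0002
```

Firm contact with the level face; lift off and look.

Request:
move_arm(rows="0 0 -0.005 0 0 0;0 0 -0.02 0 0 0;0 0 -0.04 0 0 0;0 0 -0.05 0 0 0;0 0 -0.05 0 0 0;-0.03 0 -0.03 0 0 0;-0.05 0 0 0 0 0;-0.05 0 0 0 0 0;0 0 0 0 0 0;0 0 0 0 0 0;0 0 0 0 0 0")

```text
t: 21.9
tool_pos: [0.3485, 0.1634, 0.293]
orientation: [3.141, -0.0, 0.033]
wrist_force: [0.9, 0.3, 0.2]
finger_gap: 0.0
```

Run:
```python
from h import *
im=ctrl.camera('wrist');im2=ctrl.camera('side')
s=ctrl.get_state();print(s['t'],s['tool_pos'],s['wrist_force'])
a=cv2.resize(im[60:300,200:480],(467,400));b=cv2.resize(im2[180:330,280:405],(333,400))
cv2.imwrite('pics/w8.png',np.hstack([a,b])[:,:,::-1])
```

```text
22.0 [0.34856496 0.16333326 0.29273973] [-0.14048421  0.04962243  0.18216934]
```

View pics/w8.png

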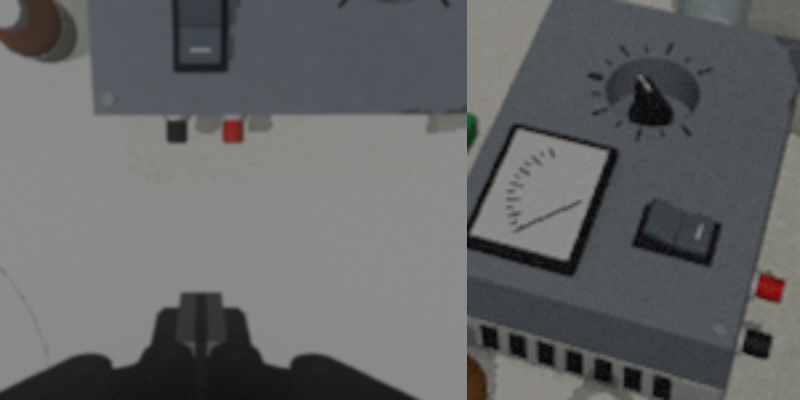

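```bash
python3 -c "
from rig import ctrl
print(ctrl.finish_job())"
```

```text
the job is handed in; nothing more can be done
None
```

The selector is at 8 V and out, the output rocker is on, and the job is handed in; no verdict came back.

**Selector:** I gripped the bar in the well, pushed it in about 9 mm and turned it under the gate to about 3.20 rad. Then I let it back up and released it. The push force stayed near 8 N, following the spring, and I felt neither the gate nor the bottom stop.

**Rocker:** I pressed it with the closed fingertips. The last check press on the level face peaked at about 15 N on the rocker, more than the 3–5 N it needs. I then lifted clear.

**Last checks:**
- The wrist picture after release shows the nose on the 8 V line. The wrist force was about zero, so the knob is out as far as I could tell; I did not measure its height directly.
- The last side picture shows the rocker's white-bar end down and its far end up.
- The arm was clear of everything at about 22 s, with no contact force.
- I did not re-measure the glassware and the case. Nothing came near them.

**Disagreements:** The spring force suggested about 8 mm of push, while the arm's travel gave about 9 mm. Contact put the well centre about 1 mm off the camera estimate.

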